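# Clip the oak wreath into the snap hook of the trim stand

### The job

Lift the oak wreath frame out of its low slotted rest and press it straight down into the tall slotted stand until the red sprung gate of the snap hook is pushed open, the wreath's lower rim slips past it and the gate snaps shut above the rim. Feel your way down and press gently: stop pushing once it is home. Let go, leaving the wreath standing caught in the hook, and do not disturb the two aluminium spacers or the grey hand-setting tool.

Things in the scene. Friction and masses are not known exactly. Their poses are not given: they have to be found in the camera images.
- wreath: Carved oak wreath frame: upright ring, 100 mm outer, 80 mm inner diameter, rim 10 mm radially and 10 mm thick, about 40 g. Origin at the lowest point of its outer edge; z up through its centre (50 mm up), x normal to its plane. Starts standing in the rest, facing as the rest does. Grip its top rim from above across the 10 mm thickness (fingers closing along x).
- wreath_top (a point): Topmost point of the wreath's outer edge, 100 mm above its origin.
- rest: Low beech rest, fixed: base 70 x 110 x 8 mm, slot 13.5 mm wide along y between two walls that reach 40 mm high. Origin at the centre of its underside, z up. The wreath's bottom stands on the slot floor, 8 mm up.
- stand: Beech trim stand, fixed: base 100 (x) x 134 (y) x 10 mm, origin at the centre of its underside, z up. Two cheeks at y = 36..54 and -54..-36 mm, each with a slot 14 mm wide (x = -7..7) along y, walls 118 mm high. Its x is the slots' normal. Over 22 N between wreath and stand (hook included) is too much.
- stand_slot (a point): Point midway between the stand's cheeks at the height of their flared mouths, 128 mm above its origin. The wreath goes in from straight above, its plane in the slots (its x along the stand's x, either way round), centred at y = 0; end stops leave it 4 mm of play along y.
- hook_foot (a point): Foot of the snap hook's post: top of the stand's base, x = y = 0, 10 mm up. Hook between the cheeks, mouth up: nose at -x, back at +x, rigid flat seat, gate's top 37.5 mm above the seat. The post is clamped at a different height each time, not reported: seat 24 to 56 mm, gate's top 61 to 94 mm above the stand's underside; find it by feel.
- gate (a joint): Angle of the red gate, 26 x 8 x 4 mm, hinged at stand x = +18 mm: 0 rad shut (level), swings down only, to 1.4; a spring shuts it. It opens to 0.9 to 1.25 as the rim passes, at 2 to 8 N downward push; when the bottom of the rim is 30 to 36 mm below where it first met the gate (2 to 7 mm above the seat) the gate slips off and snaps shut above the rim.
- spacer_a: Loose aluminium movement spacer, a tube 22 mm across and 24 mm tall standing on end, origin at the centre of its underside. Leave alone.
- spacer_b: The other spacer, alike. Leave alone.
- setting_tool: Loose grey plastic hand-setting tool lying flat, 137 mm long, 22 mm wide, 14 mm high, origin under its middle, x along its length. Leave alone.
Things that resemble listed ones, but are neither listed nor needed, are in the scene too. Of the things that look like the stand, the larger one is meant. Of the things shaped like the wreath, the wooden one is meant.

How it is judged:
By the outcome, as a careful person would: the job done as asked, in the order asked, and still so for the second after the job is handed in, with the robot touching nothing.
It also fails if it takes over 54 s, if anything falls off the work surface, if the arm or the gripper's body presses on something with over 40 N, if the wrist force passes 120 N, or if a joint passes its speed limit or range.

### The arm

A 6-joint arm with a two-finger parallel gripper is mounted at the origin on the work surface. World frame = base frame: x ahead of the robot, y to its left, z up, the work surface at z = 0. Lengths are in mm, angles in degrees, forces in N, time in s.
With the tool pointing down it reaches from about 425 to 950 mm from the base axis. Payload 3.5 kg.
Tool frame: the origin (TCP) lies midway between the tips of the shut fingers; the grasp point (between the pads) lies 19 mm behind it (bot.hold_point_z is the distance from the TCP to the grasp point, in mm); z points along the fingers, x is the direction in which the jaws open and shut, and the axes are right-handed (so a half turn about z gives the same grasp; the last joint's range is limited). The gripper opens to 85 mm and grips with 20 to 120 N. Pads are 22 mm wide; open, the fingers measure 114 mm over their backs; the gripper's body (76 mm by 85 mm) begins 54 mm behind the grasp point. The pads swing forward as they close: fully open they stand 13 mm farther back than shut.
Start: joints at [59.702, 16.404, 90.338, -0, 73.258, -8.594], TCP at [249.582, 627.148, 231.325] pointing down, gripper open.
Joint ranges: [-158.93, 158.93], [-51.34, 127.21], [12.03, 142.37], [-87.48, 267.48], [13.55, 161.25], [-162.69, 162.69]. Speed limits (degrees/s): [159.86, 159.86, 180, 180, 180, 180].

### API

Orientations are given as a 3x3 rotation matrix whose columns are the frame's x, y, z axes.
In Python, from workcell import bot gives the robot as it stands. The module is installed in compiled form; this text tells all that it offers.
- The arm moves only by the tool servo_tool, never from a script. Its argument "plan" is a list of rows, each a list of 5 numbers: the shift along the tool's x, y, z in units of 60 mm (1.0 is 60 mm), then the turn about the tool's z in degrees, then the gripper's target within -1 to 1 (fully open at 1, half-way at 0, shut at -1). A call has 1 to 12 rows; each row shifts and turns the pose as measured when the row begins, along the tool's axes as they then stand; what a row does not reach is not made up. A row lasts 1/8 s, in which the tool goes at most 62.5 mm and 10.7 degrees, less where a joint would pass 70% of its speed; a pose out of reach is approached as far as the arm can. A call is refused whole if a number of a shift passes 1 or a number of a turn 10.7, either way. A call with a gripper value outside its range is refused whole. The fingers move at their own pace and stop on an object; "force" is the grip in N (left out, the last holds). Time passes only in rows, so rows that do not move let the fingers close. It gives the time, the measured TCP pose, the force and the opening at its end, in the units of the state.
- bot.get_obs(): the state, without advancing time (a new reading comes with each control period).
- bot.grab_frame(name): name is "side" or "top"; returns the picture (480x640x3 uint8, red, green, blue); there is no depth.
- bot.get_calibration(name): a dict with "mtx" (3x3 intrinsics, pixels), "k1" (the pictures are not rectified: a ray, as slopes to the right and down, at radius r is drawn at 1 + k1 r^2 times it, then the intrinsics apply), "camera_from_world" (4x4, takes a point from world to camera coordinates). Camera axes: x right, y up, looking along -z (the intrinsics and any distortion apply to the point x, -y, -z); pixel columns grow to the right and rows downward; lengths in mm; the calibration is good to about 2 mm. A picture is of the moment at which its call begins. get_calibration takes no time and is no camera call.
- bot.close_job(): hands the job in, once; it reports no verdict.
The state is a dict: "clock": time; "joints": joint angles; "qvel": joint speeds; "effort": joint torques, N m; "tool_pos": TCP position; "tool_rot": TCP orientation; "ft_force": force on the tool from outside, world axes, zero at the start; "wrist_torque": the same for the moment, N m; "width": opening from 0.0 (shut) to 1.0 (fully open).
Only numpy, scipy, OpenCV 4.12 (cv2) and the standard library are available. Lean on these libraries where they do the work, as an engineer would, in place of code of your own. Each camera call takes 0.05 s, during which the arm holds its last target.

## Working session

There is one attempt and no reset: what is moved stays moved. The work goes in short steps, Python scripts to look and compute and a tool call to move; the robot and the scene stay as the last step left them, time stands still between calls to the robot, and variables do not carry over. Pictures are saved under pics/ and viewed, and the job is handed in when it is done.

Besides the shell and the picture viewer there is one more tool, called after "Request:" as a command line: name --pt "numbers of a row" for each row, then --argument value for the rest. servo_tool: Moves the arm, as the interface text tells. Its arguments: {"type":"object","properties":{"plan":{"type":"array"},"force":{"type":"number"}},"required":["plan"]}

```bash
mkdir -p pics
python3 - <<'E'
from workcell import bot
import cv2
for n in("side","top"):
    im=bot.grab_frame(n); cv2.imwrite(f"pics/{n}0.png",im[:,:,::-1])
    print(n,bot.get_calibration(n))
print(bot.get_obs(),bot.hold_point_z)
E
```

```text
side {'mtx': array([[533.24227161,   0.        , 317.37763829],
       [  0.        , 533.24227161, 239.01521629],
       [  0.        ,   0.        ,   1.        ]]), 'k1': -0.11885691467776008, 'camera_from_world': array([[ 9.91797621e-01, -1.26486039e-01, -1.84054477e-02,
        -5.45089196e+02],
       [ 8.37109753e-02,  5.33962917e-01,  8.41353716e-01,
        -1.29010669e+02],
       [-9.65916723e-02, -8.35993352e-01,  5.40171420e-01,
        -7.82364887e+02],
       [ 0.00000000e+00,  0.00000000e+00,  0.00000000e+00,
         1.00000000e+00]])}
top {'mtx': array([[543.27772963,   0.        , 318.28945702],
       [  0.        , 543.27772963, 237.60467666],
       [  0.        ,   0.        ,   1.        ]]), 'k1': -0.07432014947461558, 'camera_from_world': array([[-1.47175710e-01, -9.89097373e-01, -5.06930201e-03,
         6.64461504e+01],
       [ 9.65407811e-01, -1.44762237e-01,  2.16867826e-01,
        -5.77932557e+02],
       [-2.15237240e-01,  2.70237324e-02,  9.76187814e-01,
        -7.45063441e+02],
       [ 0.00000000e+00,  0.00000000e+00,  0.00000000e+00,
         1.00000000e+00]])}
{'clock': 0.1, 'joints': array([ 5.97028966e+01,  1.64482892e+01,  9.04160296e+01,  5.99236991e-04,
        7.32578265e+01, -8.59514813e+00]), 'qvel': array([-0.06520316, -0.13043305, -0.22728151,  0.11345502,  0.06991   ,
       -0.03637193]), 'effort': array([ 1.44046226e-03, -4.07292795e+01, -2.93700206e+01, -1.41466853e-04,
        3.37169608e-03, -3.30219052e-05]), 'tool_pos': array([249.272131  , 626.63894028, 230.07116078]), 'tool_rot': array([[ 3.69780133e-01,  9.29118657e-01, -1.08412487e-03],
       [ 9.29116901e-01, -3.69781576e-01, -1.83562009e-03],
       [-2.10639828e-03, -3.28502903e-04, -9.99997728e-01]]), 'ft_force': array([ 0.42297296, -0.67876598, -0.70042445]), 'wrist_torque': array([-0.01330238, -0.01058218,  0.01804557]), 'width': 0.9999451292223255} 18.700000000000003
```

View pics/side0.png

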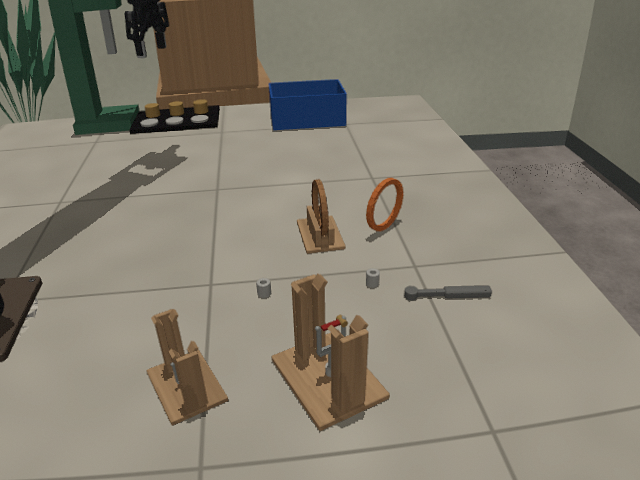

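View pics/top0.png

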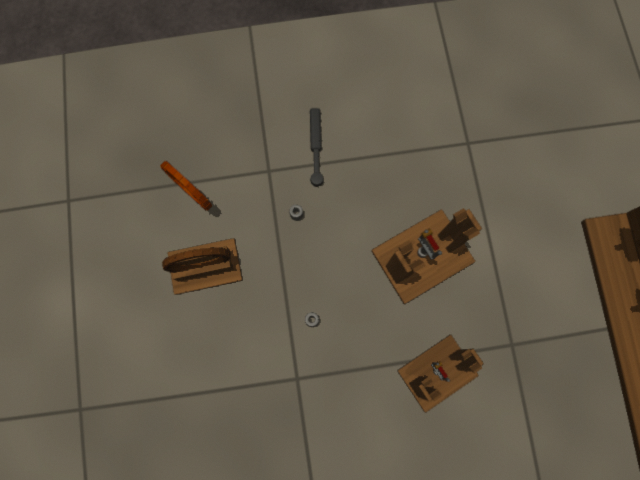

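Candidates: wreath is either the brown ring in the rest (side 319,210; top 198,260) or the orange ring (side 385,205; top 187,185). The wooden one in the rest is meant. Stand is either the larger (side 330,350; top 424,256) or the smaller (side 187,370; top 440,373). The larger is meant. Close crops next.

Run:
```python
import cv2
s=cv2.imread("pics/side0.png");t=cv2.imread("pics/top0.png")
def c(im,x,y,w,h,k,n): cv2.imwrite(n,cv2.resize(im[y:y+h,x:x+w],None,fx=k,fy=k,interpolation=cv2.INTER_CUBIC))
c(s,260,265,140,170,3.5,"pics/c1.png")
c(s,285,170,130,90,6,"pics/c2.png")
c(t,365,200,120,110,5,"pics/c3.png")
c(t,155,150,100,150,4,"pics/c4.png")
```

```text
(no output)
```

View pics/c1.png

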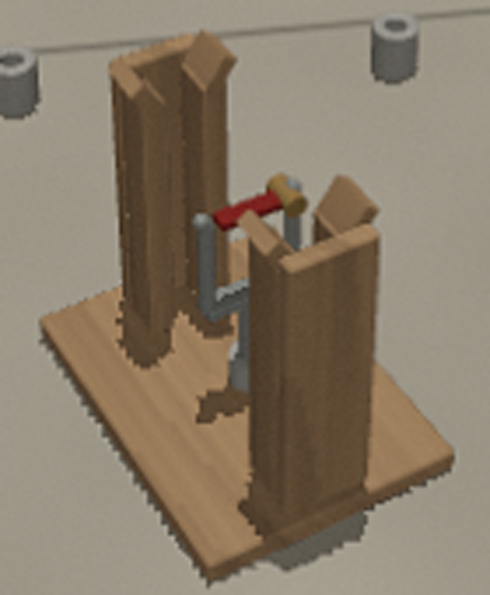

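View pics/c2.png

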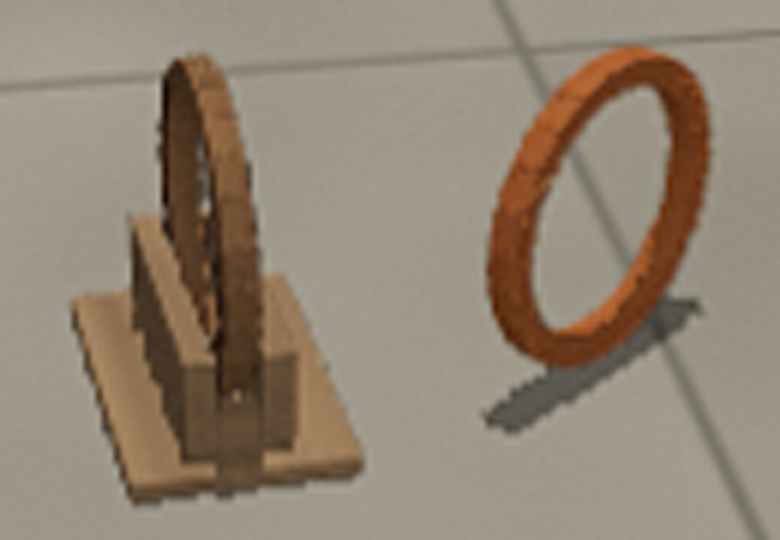

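View pics/c3.png

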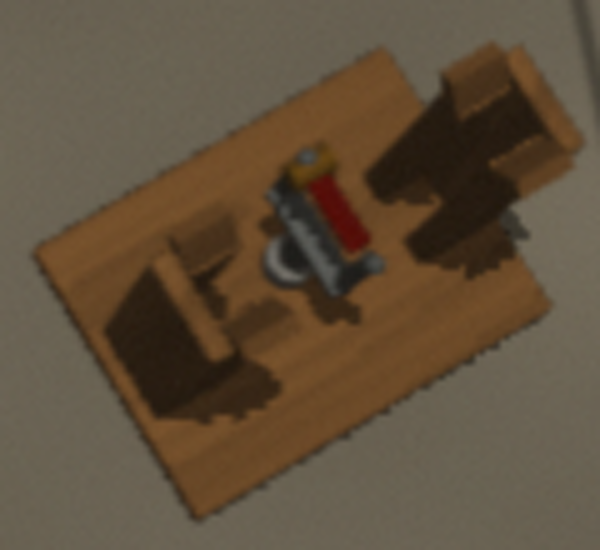

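View pics/c4.png

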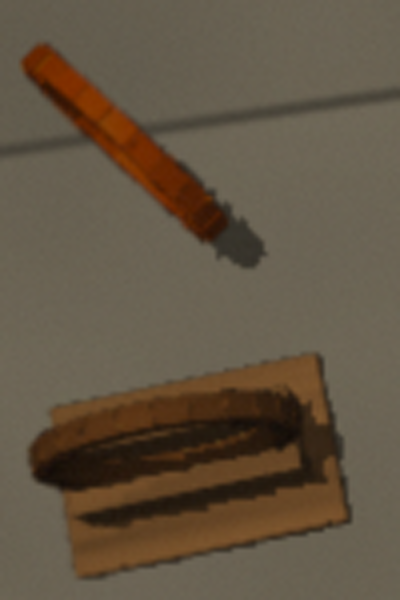

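```bash
cat > h.py <<'E'
import numpy as np, cv2
from scipy.optimize import least_squares
from workcell import bot
CAL={n:bot.get_calibration(n) for n in("side","top")}
def proj(n,P):
    c=CAL[n];P=np.atleast_2d(P).astype(float)
    T=c["camera_from_world"];q=P@T[:3,:3].T+T[:3,3]
    u=np.c_[q[:,0],-q[:,1],-q[:,2]]
    return cv2.projectPoints(u.reshape(-1,1,3),np.zeros(3),np.zeros(3),c["mtx"],np.array([c["k1"],0,0,0.]))[0].reshape(-1,2)
def Rz(a): a=np.radians(a);return np.array([[np.cos(a),-np.sin(a),0],[np.sin(a),np.cos(a),0],[0,0,1]])
def place(p,P): return np.atleast_2d(P)@Rz(p[2]).T+[p[0],p[1],0]
def fit(obs,p0,bias=True):
    # obs: list (cam, local pt, px); per-camera px bias w/ prior (calibration error)
    def f(v):
        r=[]
        for n,P,px in obs:
            b=v[3:5] if n=="top" else v[5:7]
            r+=list(proj(n,place(v,P))[0]+b-px)
        return np.array(r+list(v[3:]*0.7))
    s=least_squares(f,list(p0)+[0]*4,x_scale=[10,10,5,1,1,1,1]); return s.x,s.fun
ST=[("top",(50,-67,10),(441.6,209.6)),("top",(50,67,10),(372.4,250.4)),("top",(-50,67,5),(404.4,304)),("top",(-50,-67,10),(475.2,261)),
("side",(-50,67,10),(272,357)),("side",(-50,-67,10),(320,427)),("side",(50,-67,10),(389.1,395.9))]
RE=[("top",(35,55,8),(167.5,252.5)),("top",(35,-55,8),(234.5,238.2)),("top",(-35,-55,4),(242,280.)),("top",(-35,55,4),(174.5,294.2)),
("side",(-35,-55,8),(307,251.)),("side",(35,-55,8),(345.3,247)),("side",(-35,55,8),(297.5,220))]
E
cat > m.py <<'E'
from h import *
s,fs=fit(ST,(600,-150,40)); r,fr=fit(RE,(550,300,0))
np.set_printoptions(precision=1,suppress=True)
print(s,fs);print(r,fr)
t=np.linspace(0,2*np.pi,73)
ring=[np.c_[np.full(73,x),R*np.sin(t),58+R*np.cos(t)] for x in(-5,5) for R in(50,40)]
box=lambda w,d,h:[np.array([[w,d,h],[-w,d,h],[-w,-d,h],[w,-d,h],[w,d,h]])]
sl=[np.array([[x,y0,118],[x,y1,118]]) for x in(-7,7) for y0,y1 in((36,54),(-54,-36))]+[np.array([[x,y,10],[x,y,118]]) for x in(-7,7) for y in (36,-36,54,-54)]
rl=[np.array([[x,-55,40],[x,55,40]]) for x in(-6.75,6.75)]
for n,cs in(("side",[(285,165,100,95),(260,265,140,170)]),("top",[(150,225,110,80),(365,200,120,110)])):
    im=cv2.imread(f"pics/{n}0.png");k=5
    big=cv2.resize(im,None,fx=k,fy=k,interpolation=cv2.INTER_CUBIC)
    for p,L in((r,ring+box(35,55,8)+box(35,55,0)+rl),(s,box(50,67,10)+box(50,67,0)+sl)):
        for l in L:
            q=(proj(n,place(p,l))+.5)*k
            cv2.polylines(big,[q.astype(np.int32)],False,(255,255,0),1)
    for i,(x,y,w,h) in enumerate(cs):
        c=big[y*k:(y+h)*k,x*k:(x+w)*k]; f=min(1,600/c.shape[0])
        cv2.imwrite(f"pics/ov_{n}{i}.png",cv2.resize(c,None,fx=f,fy=f))
E
python3 m.py
```

```text
[ 540.2 -182.    21.6   -0.1    0.4    0.3    1.1] [ 0.5 -0.8 -1.2 -0.7 -0.3  0.7  1.   0.6 -1.2 -0.6 -0.5  1.2  1.5 -1.1
 -0.   0.3  0.2  0.8]
[575.7 163.5   3.3  -0.2   0.4   0.4   0.8] [-0.4 -0.9  0.1 -0.5  0.6  0.7 -0.2  0.5 -0.4  0.3  0.8 -0.4 -0.6 -0.3
 -0.1  0.2  0.3  0.6]
```

View pics/ov_side0.png

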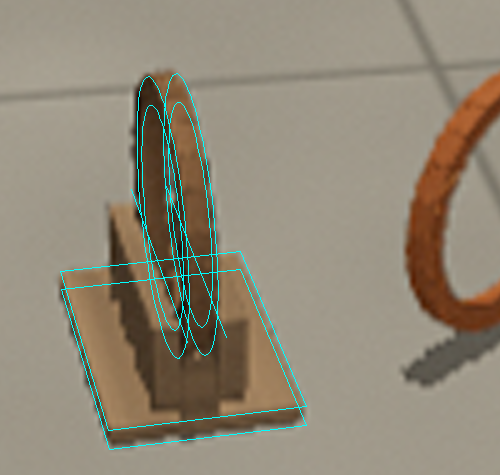

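View pics/ov_side1.png

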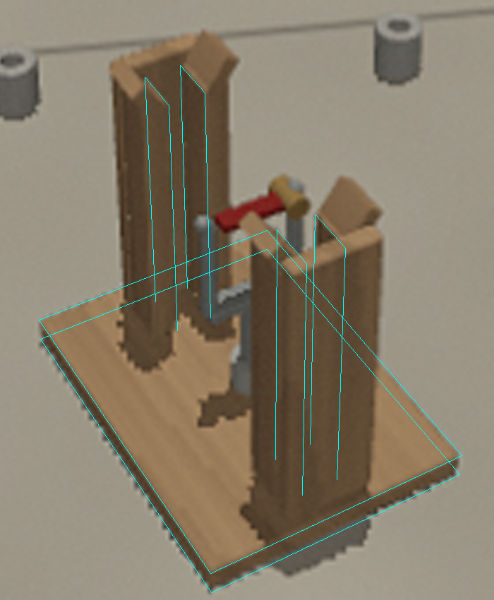

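View pics/ov_top0.png

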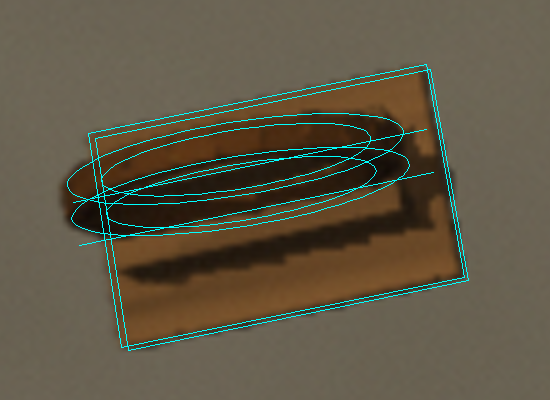

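View pics/ov_top1.png

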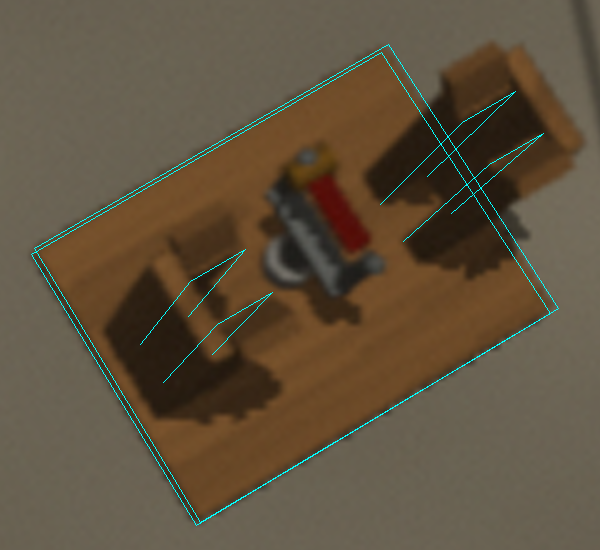

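The crops confirm it: the wreath is the brown ring standing in the beech rest, and the stand is the large one with the red gate. The fitted poses overlay to about 1 px. First I turn the tool +65° and set the gripper half open.

Request:
servo_tool --pt "0 0 0 9.3 0" --pt "0 0 0 9.3 0" --pt "0 0 0 9.3 0" --pt "0 0 0 9.3 0" --pt "0 0 0 9.3 0" --pt "0 0 0 9.3 0" --pt "0 0 0 9.3 0" --force 60

```text
clock: 0.98
tool_pos: [247.8, 624.1, 223.9]
tool_rot: [[1.0, 0.018, -0.006], [0.018, -1.0, -0.011], [-0.007, 0.011, -1.0]]
ft_force: [0.4, 0.3, 0.2]
width: 0.495
```

```bash
cat > d.py <<'E'
from h import *
import sys
# target x y z yaw -> remaining moves in tool axes (60mm units), turn
def d(x,y,z,yaw):
    o=bot.get_obs();R=o["tool_rot"];v=R.T@(np.array([x,y,z])-o["tool_pos"])
    cur=np.degrees(np.arctan2(R[1,0],R[0,0]))
    print("t",round(o["clock"],2),"pos",o["tool_pos"].round(1),"yaw",cur.round(2),"F",o["ft_force"].round(1),"w",round(o["width"],3),"zax",R[:,2].round(4))
    print("shift(60mm)",(v/60).round(3),"turn",round((cur-yaw+180)%360-180,2))
if __name__=="__main__": d(*map(float,sys.argv[1:]))
E
python3 d.py 575.7 163.5 150 3.3
```

```text
t 0.97 pos [247.8 624.1 223.9] yaw 1.04 F [0.4 0.3 0.2] w 0.495 zax [-0.0063 -0.0108 -0.9999]
shift(60mm) [5.332 7.762 1.281] turn -2.26
```

Request:
servo_tool --pt "0.53 0.78 0 -0.3 0" --pt "0.53 0.78 0 -0.3 0" --pt "0.53 0.78 0 -0.3 0" --pt "0.53 0.78 0 -0.3 0" --pt "0.53 0.78 0 -0.3 0" --pt "0.53 0.78 0 -0.3 0" --pt "0.53 0.78 0 -0.3 0" --pt "0.53 0.78 0 0 0" --pt "0.53 0.78 0 0 0"

```text
clock: 2.1
tool_pos: [554.8, 204.3, 221.3]
tool_rot: [[0.998, 0.063, -0.012], [0.063, -0.998, -0.014], [-0.012, 0.013, -1.0]]
ft_force: [0.4, 0.7, -0.5]
width: 0.497
```

```bash
python3 d.py 575.7 163.5 150 3.3
```

```text
t 2.1 pos [554.8 204.3 221.3] yaw 3.61 F [ 0.4  0.7 -0.5] w 0.497 zax [-0.0115 -0.0142 -0.9998]
shift(60mm) [0.32  0.684 1.193] turn 0.31
```

Request:
servo_tool --pt "0.32 0.68 0.55 0 0" --pt "0 0 0.5 0 0" --pt "0 0 0 0 0"

```text
clock: 2.48
tool_pos: [578.5, 158.0, 156.5]
tool_rot: [[0.998, 0.056, -0.012], [0.056, -0.998, -0.015], [-0.012, 0.014, -1.0]]
ft_force: [-0.1, 0.3, -0.2]
width: 0.498
```

```bash
python3 d.py 575.7 163.5 84 3.3
python3 - <<'E'
from h import *
for n in("side","top"):
    im=bot.grab_frame(n)[:,:,::-1]; cv2.imwrite(f"pics/{n}1.png",im)
    x,y=(260,120) if n=="side" else (110,170)
    cv2.imwrite(f"pics/{n}1c.png",cv2.resize(im[y:y+150,x:x+170],None,fx=4,fy=4,interpolation=cv2.INTER_CUBIC))
E
```

```text
t 2.48 pos [578.5 158.  156.5] yaw 3.22 F [-0.1  0.3 -0.2] w 0.498 zax [-0.0117 -0.0146 -0.9998]
shift(60mm) [-0.026 -0.111  1.208] turn -0.08
```

View pics/side1c.png

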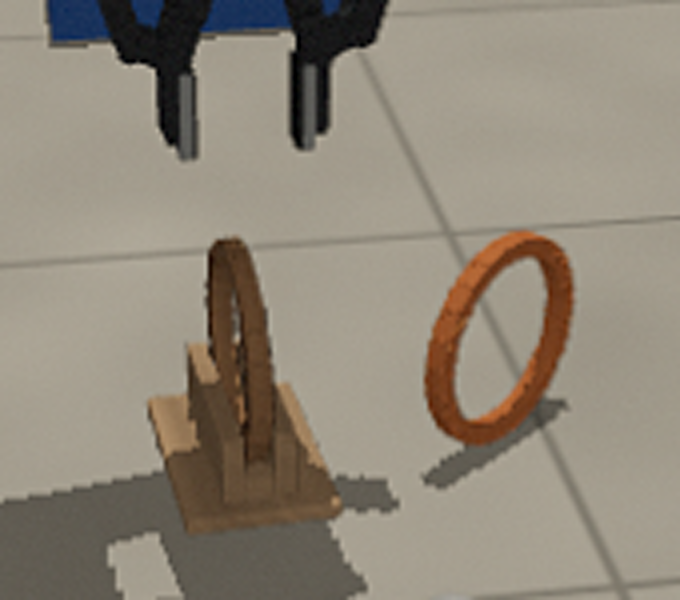

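View pics/top1c.png

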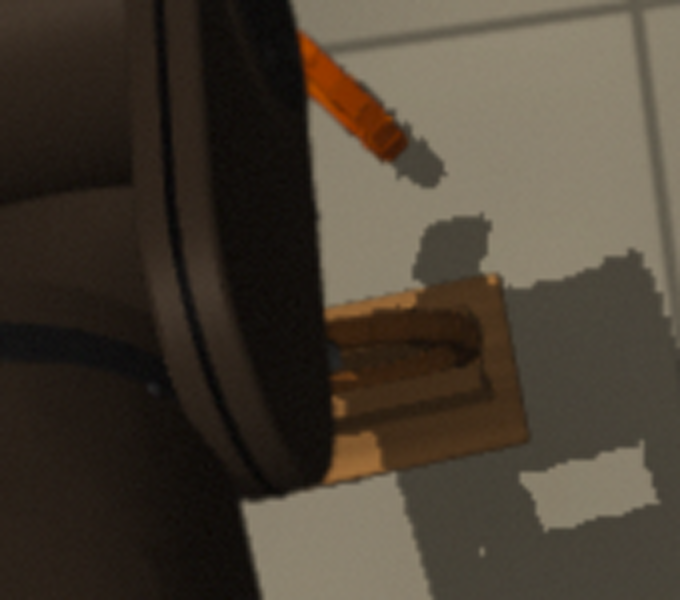

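The side crop shows the fingers (about 188,155 and 307,148) straddling the wreath top at (232,240), well clear of the orange ring. I'll go down and close.

Request:
servo_tool --pt "-0.03 -0.12 0.6 0 0" --pt "0 -0.02 0.5 0 0" --pt "0 0 0.06 0 0"

```text
clock: 2.95
tool_pos: [581.6, 169.5, 96.3]
tool_rot: [[0.998, 0.061, 0.007], [0.061, -0.998, -0.012], [0.006, 0.013, -1.0]]
ft_force: [-0.5, 0.3, 0.6]
width: 0.499
```

```bash
python3 d.py 575.7 164.5 84 3.3
```

```text
t 2.95 pos [581.6 169.5  96.3] yaw 3.52 F [-0.5  0.3  0.6] w 0.499 zax [ 0.0072 -0.0124 -0.9999]
shift(60mm) [-0.104  0.074  0.205] turn 0.22
```

Request:
servo_tool --pt "-0.1 0.07 0.2 0 0" --pt "0 0 0 0 0"

```text
clock: 3.2
tool_pos: [577.1, 165.5, 86.9]
tool_rot: [[0.998, 0.063, 0.012], [0.063, -0.998, -0.012], [0.011, 0.013, -1.0]]
ft_force: [0.4, 1.6, -0.2]
width: 0.501
```

```bash
python3 d.py 575.7 164.5 84 3.3
```

```text
t 3.2 pos [577.1 165.5  86.9] yaw 3.61 F [ 0.4  1.6 -0.2] w 0.501 zax [ 0.0118 -0.012  -0.9999]
shift(60mm) [-0.025  0.014  0.048] turn 0.31
```

Request:
servo_tool --pt "-0.03 0.02 0.05 0 -1" --pt "0 0 0 0 -1" --pt "0 0 0 0 -1" --pt "0 0 0 0 -1" --pt "0 0 0 0 -1" --force 60

```text
clock: 3.82
tool_pos: [577.0, 164.0, 86.4]
tool_rot: [[0.998, 0.062, 0.016], [0.063, -0.998, -0.011], [0.016, 0.012, -1.0]]
ft_force: [1.1, 0.5, -0.4]
width: 0.103
```

```bash
python3 d.py 575.7 164.5 84 3.3
```

```text
t 3.83 pos [577.  164.   86.4] yaw 3.59 F [ 1.1  0.5 -0.4] w 0.103 zax [ 0.0164 -0.0114 -0.9998]
shift(60mm) [-0.022 -0.01   0.04 ] turn 0.29
```

Request:
servo_tool --pt "0 0 -0.3 0 -1" --pt "0 0 -0.6 0 -1" --pt "0 0 -0.8 0 -1" --pt "0 0 -0.8 0 -1" --pt "0 0 0 0 -1"

```text
clock: 4.45
tool_pos: [575.1, 166.0, 246.2]
tool_rot: [[0.998, 0.063, 0.02], [0.063, -0.998, -0.011], [0.019, 0.012, -1.0]]
ft_force: [-0.0, -0.5, 0.1]
width: 0.102
```

```bash
python3 d.py 540 -182 240 21.6
python3 - <<'E'
from h import *
im=bot.grab_frame("side")[:,:,::-1]; cv2.imwrite("pics/side2.png",im)
E
```

```text
t 4.45 pos [575.1 166.  246.2] yaw 3.6 F [-0.  -0.5  0.1] w 0.102 zax [ 0.0201 -0.0109 -0.9997]
shift(60mm) [-0.949  5.751  0.155] turn -18.0
```

View pics/side2.png

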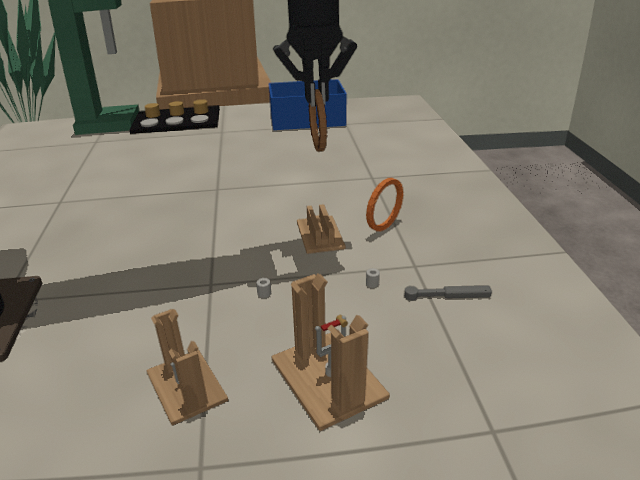

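The wreath is lifted clear (side 318,120) and the rest is empty with nothing else moved. Next I carry it over the stand.

Request:
servo_tool --pt "-0.14 0.8 0 0 -1" --pt "-0.14 0.9 0 0 -1" --pt "-0.14 0.9 0 0 -1" --pt "-0.14 0.9 0 0 -1" --pt "-0.14 0.9 0 0 -1" --pt "-0.14 0.8 0 0 -1" --pt "0 0 0 -9 -1" --pt "0 0 0 -9 -1"

```text
clock: 5.5
tool_pos: [535.5, -156.6, 234.8]
tool_rot: [[0.926, 0.378, -0.004], [0.378, -0.926, -0.005], [-0.006, 0.003, -1.0]]
ft_force: [0.6, -0.0, -1.2]
width: 0.102
```

```bash
python3 d.py 540 -182 240 21.6
```

```text
t 5.5 pos [ 535.5 -156.6  234.8] yaw 22.2 F [ 0.6 -0.  -1.2] w 0.102 zax [-0.0041 -0.0051 -1.    ]
shift(60mm) [-0.091  0.42  -0.084] turn 0.6
```

Request:
servo_tool --pt "-0.09 0.43 0 0.6 -1" --pt "0 0 0 0 -1"

```text
clock: 5.75
tool_pos: [538.4, -182.4, 231.6]
tool_rot: [[0.93, 0.368, -0.01], [0.368, -0.93, -0.002], [-0.01, -0.002, -1.0]]
ft_force: [-0.7, 0.2, 0.0]
width: 0.1
```

```bash
python3 d.py 540 -182 240 21.6
python3 - <<'E'
from h import *
for n in("side","top"):
    im=bot.grab_frame(n)[:,:,::-1]; cv2.imwrite(f"pics/{n}3.png",im)
    x,y,w,h=(255,180,150,250) if n=="side" else (350,170,150,150)
    k=2.4 if n=="side" else 4
    cv2.imwrite(f"pics/{n}3c.png",cv2.resize(im[y:y+h,x:x+w],None,fx=k,fy=k,interpolation=cv2.INTER_CUBIC))
E
```

```text
t 5.75 pos [ 538.4 -182.4  231.6] yaw 21.62 F [-0.7  0.2  0. ] w 0.1 zax [-0.0098 -0.0017 -1.    ]
shift(60mm) [ 0.026  0.003 -0.141] turn 0.02
```

View pics/side3c.png

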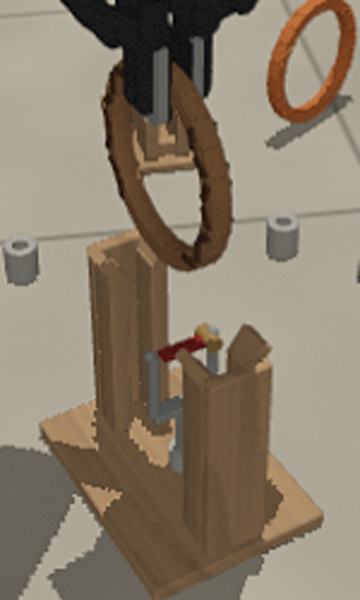

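View pics/top3c.png

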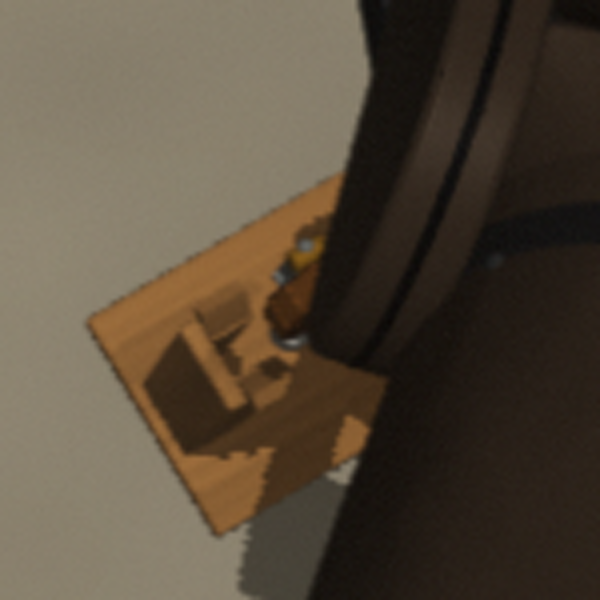

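```bash
cat > ov.py <<'E'
from h import *
import sys
n,f,x,y,w,h,k,out=sys.argv[1],sys.argv[2],*map(int,sys.argv[3:7]),float(sys.argv[7]),sys.argv[8]
off=float(sys.argv[9]) if len(sys.argv)>9 else 0
o=bot.get_obs();R=o["tool_rot"];p=o["tool_pos"]
t=np.linspace(0,2*np.pi,73)
im=cv2.imread(f); big=cv2.resize(im[y:y+h,x:x+w],None,fx=k,fy=k,interpolation=cv2.INTER_CUBIC)
def dr(l,c): cv2.polylines(big,[((proj(n,l)+.5-[x,y])*k).astype(np.int32)],False,c,1,cv2.LINE_AA)
for xx in(-5,5):
  for r in(50,40):
    dr((np.c_[np.full(73,xx),r*np.sin(t)+off,28.4+r*np.cos(t)])@R.T+p,(255,255,0))
s=(540.2,-182,21.6)
for q in (-1,1):
  for a in(36,54):
    for xx in(-7,7): dr(place(s,[[xx,q*a,10],[xx,q*a,118]]),(0,255,0))
dr(place(s,[[50,67,10],[-50,67,10],[-50,-67,10],[50,-67,10]]),(0,255,0))
dr(place(s,[[18,0,80],[-10,0,80]]),(255,0,255))
cv2.imwrite(out,big)
E
python3 ov.py side pics/side3.png 280 190 110 110 5.4 pics/o3s.png; python3 ov.py top pics/top3.png 365 200 120 110 5 pics/o3t.png
```

```text
(no output)
```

View pics/o3s.png

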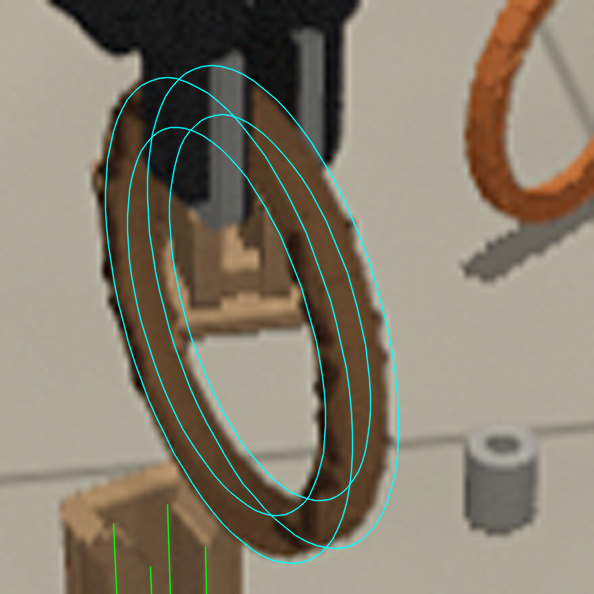

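View pics/o3t.png

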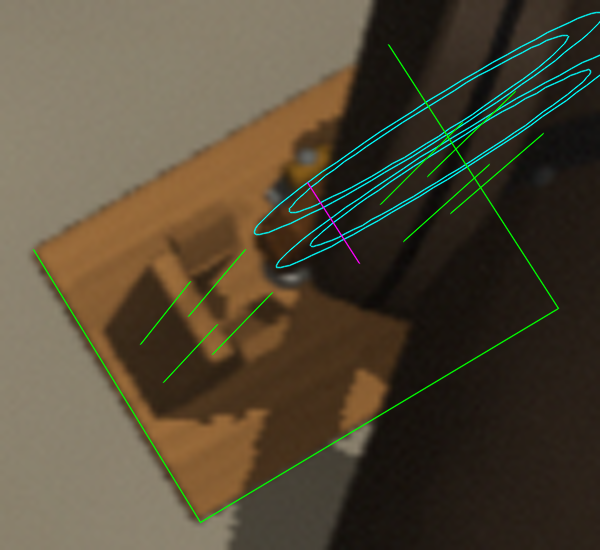

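Run:
```python
import cv2
im=cv2.imread("pics/side3.png");t=cv2.imread("pics/top3.png")
cv2.imwrite("pics/z1.png",cv2.resize(cv2.convertScaleAbs(im[195:300,290:360],alpha=1.5),None,fx=8,fy=5.7*8/5.7,interpolation=cv2.INTER_LINEAR)[:600] if 0 else cv2.resize(cv2.convertScaleAbs(im[198:298,290:360],alpha=1.5),None,fx=6,fy=6))
cv2.imwrite("pics/z2.png",cv2.resize(cv2.convertScaleAbs(t[225:275,400:450],alpha=2.5),None,fx=12,fy=12))
```

```text
(no output)
```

View pics/z1.png

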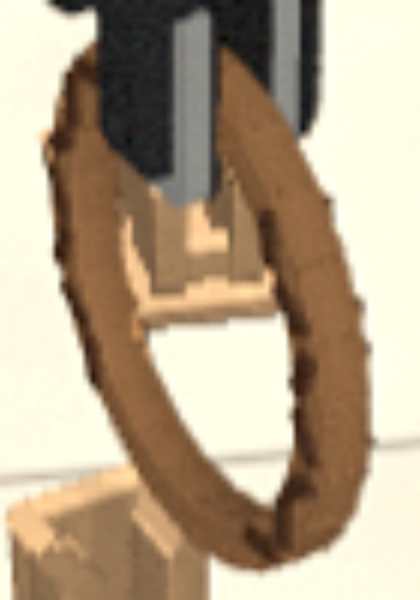

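View pics/z2.png

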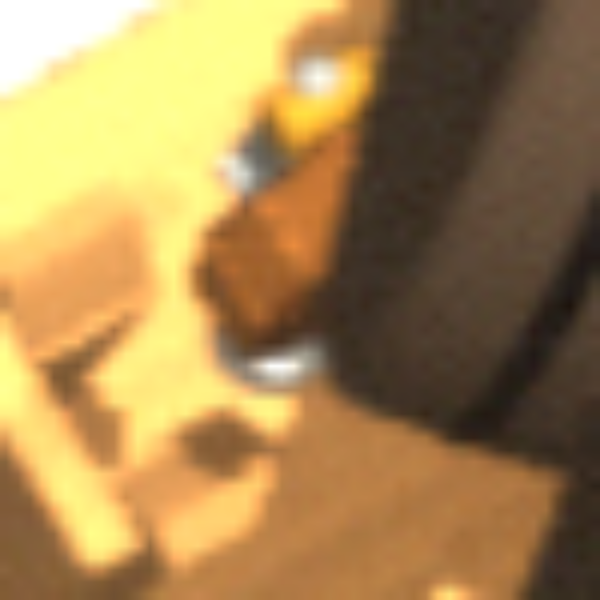

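```bash
cat > rf.py <<'E'
from h import *
o=bot.get_obs();R=o["tool_rot"];p=o["tool_pos"]
t=np.linspace(0,2*np.pi,181)
Z1=np.array([(50,150),(62,270),(92,380),(135,470),(190,540),(250,572),(310,560),(352,510),(370,420),(365,330),(330,200),(290,120)])/6+[290,198]-.5
Z2=np.array([(215,225),(197,270),(222,325),(255,348),(245,200)])/12+[400,225]-.5
B={"side":(.3,1.1),"top":(-.1,.4)}
def hull(n,v,b):
    P=np.vstack([np.c_[np.full(181,x),50.3*np.sin(t),28.4+50.3*np.cos(t)] for x in(-5,5)])
    W=(P+[v[0],v[1],v[2]])@R.T+p
    return cv2.convexHull((proj(n,W)+b).astype(np.float32))
def f(v,use=("side","top"),b=B):
    r=[]
    for n,Z in(("side",Z1),("top",Z2)):
        if n in use: h=hull(n,v,b[n]); r+=[cv2.pointPolygonTest(h,tuple(map(float,z)),True)*(1 if n=="side" else .7) for z in Z]
    return np.array(r)
for use in(("side","top"),("side",)):
  for b in(B,{"side":(0,0),"top":(0,0)}):
    s=least_squares(f,[0,0,0],args=(use,b),diff_step=1e-2,x_scale=1.,method="trf") if 0 else least_squares(lambda v:np.r_[f(v,use,b),.1*v],[0.1,.1,.1],diff_step=.5)
    print(use,b,s.x.round(2),np.round(s.fun,1))
E
python3 rf.py
```

```text
('side', 'top') {'side': (0.3, 1.1), 'top': (-0.1, 0.4)} [-1.31 -1.74 -2.54] [ 0.4  0.4 -0.1 -0.2 -0.1  0.  -0.6  1.   0.7  0.1 -0.3 -0.2 -0.5  0.6
  0.4  0.7 -0.5 -0.1 -0.2 -0.3]
('side', 'top') {'side': (0, 0), 'top': (0, 0)} [-1.28 -1.23 -1.42] [ 0.4  0.4 -0.1 -0.2 -0.1 -0.  -0.7  1.   0.6  0.1 -0.3 -0.2 -0.4  0.6
  0.1  0.5 -0.4 -0.1 -0.1 -0.1]
('side',) {'side': (0.3, 1.1), 'top': (-0.1, 0.4)} [-0.76 -2.83 -1.6 ] [ 0.3  0.4 -0.  -0.2 -0.1  0.  -0.7  0.9  0.5 -0.  -0.4 -0.4 -0.1 -0.3
 -0.2]
('side',) {'side': (0, 0), 'top': (0, 0)} [-0.69 -2.3  -0.44] [ 0.3  0.4 -0.1 -0.2 -0.1 -0.  -0.7  0.9  0.6 -0.  -0.5 -0.4 -0.1 -0.2
 -0. ]
```

Request:
servo_tool --pt "0.05 0.03 0.1 0 -1" --pt "0.01 0 0.15 0 -1" --pt "0 0 0 0 -1"

```text
clock: 6.22
tool_pos: [541.8, -179.4, 214.4]
tool_rot: [[0.928, 0.371, -0.012], [0.371, -0.928, 0.001], [-0.011, -0.005, -1.0]]
ft_force: [0.8, -0.1, -0.3]
width: 0.102
```

```bash
python3 d.py 541.9 -183 210 21.6
python3 - <<'E'
from h import *
for n in("side","top"):
    im=bot.grab_frame(n)[:,:,::-1]; cv2.imwrite(f"pics/{n}4.png",im)
    x,y,w,h=(280,195,110,110) if n=="side" else (390,200,60,60)
    k=5.4 if n=="side" else 10
    cv2.imwrite(f"pics/{n}4c.png",cv2.resize(cv2.convertScaleAbs(im[y:y+h,x:x+w],alpha=1.6),None,fx=k,fy=k,interpolation=cv2.INTER_CUBIC))
E
```

```text
t 6.22 pos [ 541.8 -179.4  214.4] yaw 21.8 F [ 0.8 -0.1 -0.3] w 0.102 zax [-1.180e-02  6.000e-04 -9.999e-01]
shift(60mm) [-0.02   0.057  0.073] turn 0.2
```

View pics/side4c.png

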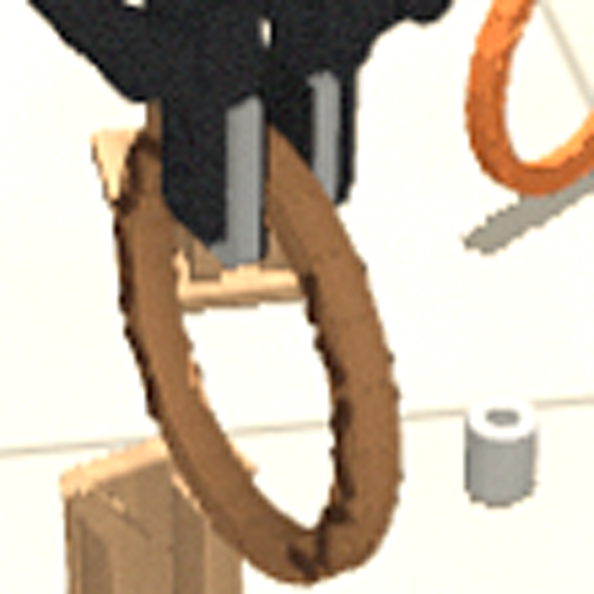

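View pics/top4c.png

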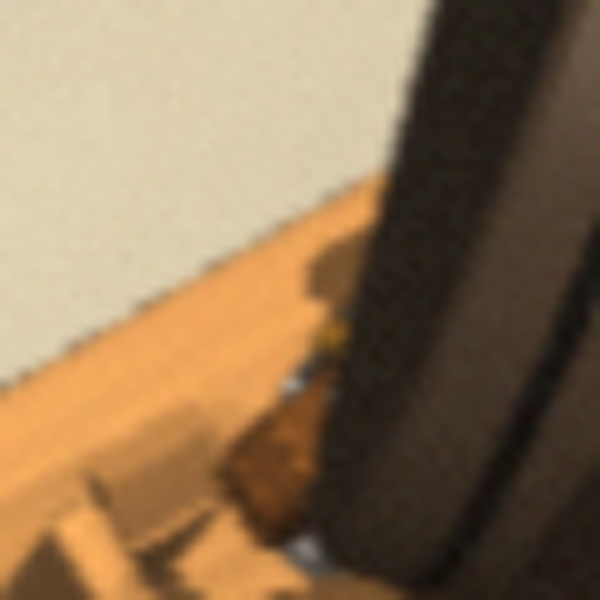

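Request:
servo_tool --pt "-0.02 0.06 0.05 0.2 -1" --pt "0 0 0 0 -1"

```text
clock: 6.58
tool_pos: [542.8, -183.9, 212.9]
tool_rot: [[0.93, 0.368, -0.009], [0.368, -0.93, -0.001], [-0.009, -0.002, -1.0]]
ft_force: [0.7, 0.3, 0.6]
width: 0.108
```

```bash
python3 d.py 542 -183 200 21.6
```

```text
t 6.58 pos [ 542.8 -183.9  212.9] yaw 21.59 F [0.7 0.3 0.6] w 0.108 zax [-0.0092 -0.001  -1.    ]
shift(60mm) [-0.004 -0.018  0.215] turn -0.01
```

Request:
servo_tool --pt "0 -0.01 0.1 0 -1" --pt "0 0 0.1 0 -1" --pt "0 0 0.06 0 -1"

```text
clock: 6.95
tool_pos: [542.5, -183.6, 196.8]
tool_rot: [[0.93, 0.368, -0.008], [0.368, -0.93, -0.001], [-0.008, -0.002, -1.0]]
ft_force: [-0.2, 0.9, -0.9]
width: 0.102
```

```bash
python3 d.py 542 -183 190 21.6
python3 - <<'E'
from h import *
for n in("side","top"):
    im=bot.grab_frame(n)[:,:,::-1]; cv2.imwrite(f"pics/{n}5.png",im)
    x,y,w,h=(280,215,110,110) if n=="side" else (390,200,60,60)
    k=5.4 if n=="side" else 10
    cv2.imwrite(f"pics/{n}5c.png",cv2.resize(cv2.convertScaleAbs(im[y:y+h,x:x+w],alpha=1.6),None,fx=k,fy=k,interpolation=cv2.INTER_CUBIC))
E
```

```text
t 6.95 pos [ 542.5 -183.6  196.8] yaw 21.57 F [-0.2  0.9 -0.9] w 0.102 zax [-0.0083 -0.0014 -1.    ]
shift(60mm) [-0.003 -0.012  0.114] turn -0.03
```

View pics/side5c.png

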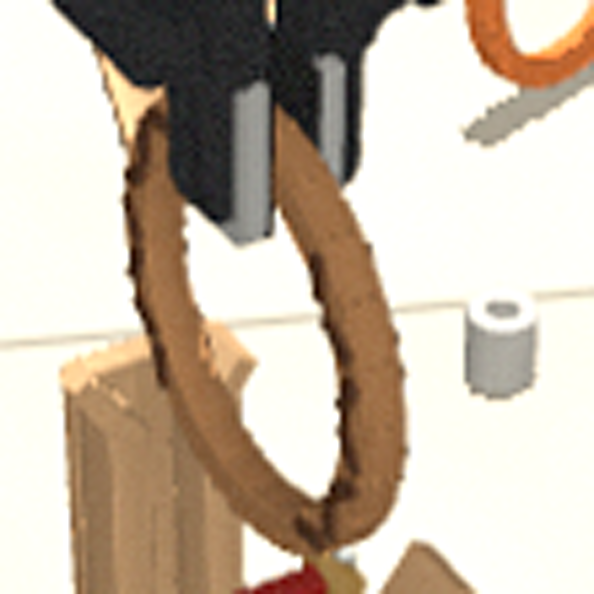

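View pics/top5c.png

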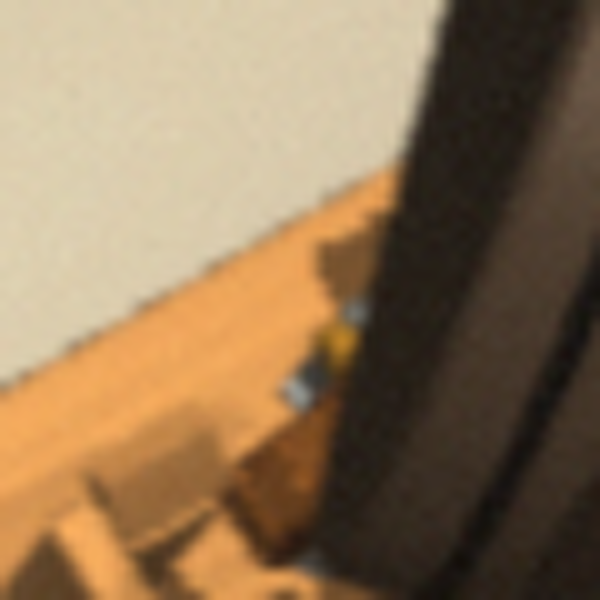

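Run:
```python
from h import *
s=(540.2,-182,21.6)
B={"side":np.array((.3,1.1)),"top":np.array((-.1,.4))}
for n in B:
  for l in [(x,y,z) for y in(56,-56) for z in (118,128) for x in (-13,0,13)]:
    q=proj(n,place(s,l))[0]+B[n]
    c=(q-[260,265])*3.5 if n=="side" else (q-[365,200])*5
    print(n,l,c.round(0))
```

```text
side (-13, 56, 118) [125.  81.]
side (0, 56, 118) [158.  70.]
side (13, 56, 118) [190.  59.]
side (-13, 56, 128) [124.  59.]
side (0, 56, 128) [157.  47.]
side (13, 56, 128) [190.  36.]
side (-13, -56, 118) [290. 274.]
side (0, -56, 118) [326. 260.]
side (13, -56, 118) [361. 245.]
side (-13, -56, 128) [290. 251.]
side (0, -56, 128) [327. 236.]
side (13, -56, 128) [362. 222.]
top (-13, 56, 118) [220. 347.]
top (0, 56, 118) [195. 306.]
top (13, 56, 118) [170. 266.]
top (-13, 56, 128) [226. 341.]
top (0, 56, 128) [200. 300.]
top (13, 56, 128) [175. 259.]
top (-13, -56, 118) [558. 147.]
top (0, -56, 118) [532. 108.]
top (13, -56, 118) [507.  69.]
top (-13, -56, 128) [568. 139.]
top (0, -56, 128) [542.  99.]
top (13, -56, 128) [516.  60.]
```

Run:
```python
import cv2
s=cv2.imread("pics/side0.png");t=cv2.imread("pics/top0.png")
a=cv2.resize(cv2.convertScaleAbs(s[270:350,285:375],alpha=1.2),None,fx=8,fy=7.5,interpolation=cv2.INTER_CUBIC);cv2.imwrite("pics/y1.png",a)
b=cv2.resize(cv2.convertScaleAbs(t[200:290,380:490],alpha=2.),None,fx=6.6,fy=6.6,interpolation=cv2.INTER_CUBIC);cv2.imwrite("pics/y2.png",b)
```

```text
(no output)
```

View pics/y1.png

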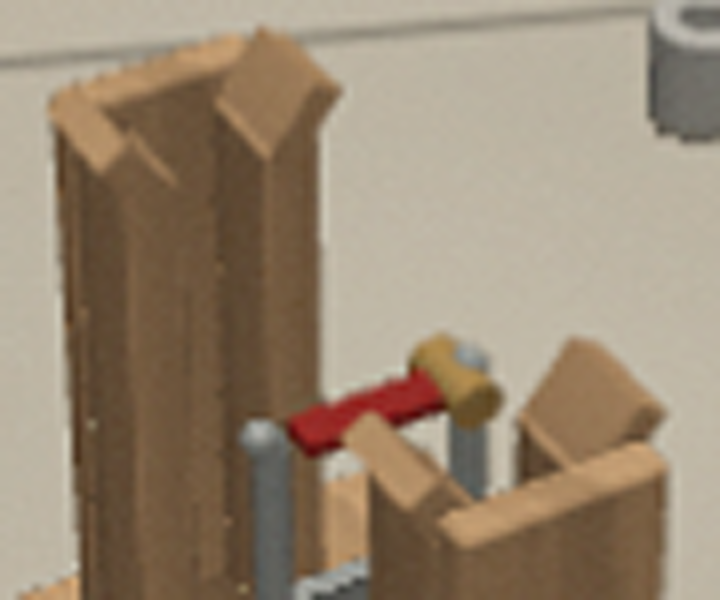

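View pics/y2.png

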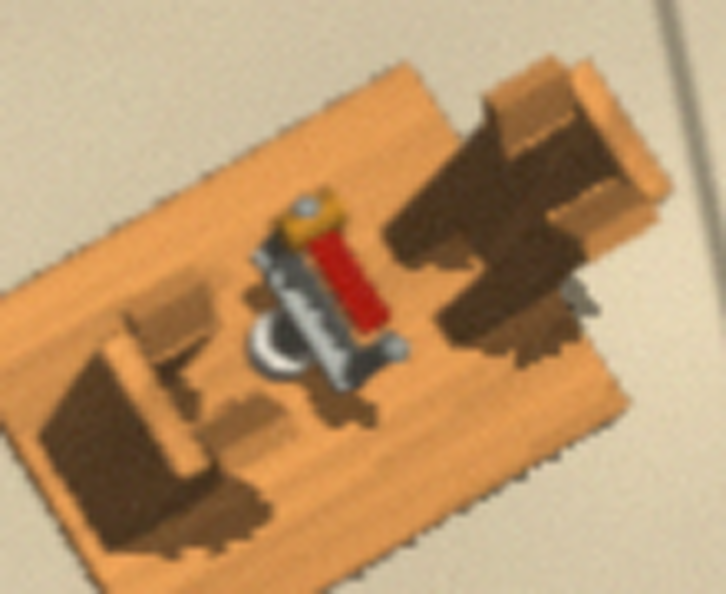

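Request:
servo_tool --pt "-0.01 -0.02 0.05 0 -1" --pt "0 0 0.07 0 -1" --pt "0 0 0.07 0 -1"

```text
clock: 7.42
tool_pos: [541.5, -182.6, 185.1]
tool_rot: [[0.93, 0.368, -0.008], [0.368, -0.93, -0.002], [-0.008, -0.001, -1.0]]
ft_force: [-0.1, 0.8, -1.3]
width: 0.103
```

```bash
python3 d.py 541.4 -182.7 180 21.6
```

```text
t 7.42 pos [ 541.5 -182.6  185.1] yaw 21.58 F [-0.1  0.8 -1.3] w 0.103 zax [-0.008  -0.0016 -1.    ]
shift(60mm) [-0.001  0.     0.085] turn -0.02
```

Request:
servo_tool --pt "0 0 0.06 0 -1" --pt "0 0 0.06 0 -1"

```text
clock: 7.68
tool_pos: [541.4, -182.6, 177.2]
tool_rot: [[0.93, 0.368, -0.008], [0.368, -0.93, -0.001], [-0.008, -0.002, -1.0]]
ft_force: [-0.4, -0.1, -0.8]
width: 0.098
```

```bash
python3 d.py 541.4 -182.7 180 21.6;python3 - <<'E'
from h import *
for n in("side","top"):
    im=bot.grab_frame(n)[:,:,::-1]; cv2.imwrite(f"pics/{n}6.png",im)
    x,y,w,h=(280,235,110,110) if n=="side" else (380,200,70,70)
    k=5.4 if n=="side" else 8
    cv2.imwrite(f"pics/{n}6c.png",cv2.resize(cv2.convertScaleAbs(im[y:y+h,x:x+w],alpha=1.6),None,fx=k,fy=k,interpolation=cv2.INTER_CUBIC))
E
```

```text
t 7.67 pos [ 541.4 -182.6  177.2] yaw 21.58 F [-0.4 -0.1 -0.8] w 0.098 zax [-0.0082 -0.0015 -1.    ]
shift(60mm) [-0.     0.001 -0.046] turn -0.02
```

View pics/side6c.png

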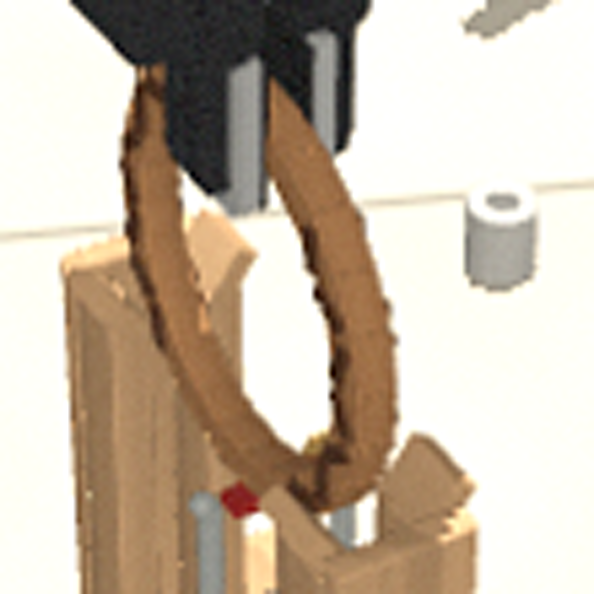

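View pics/top6c.png

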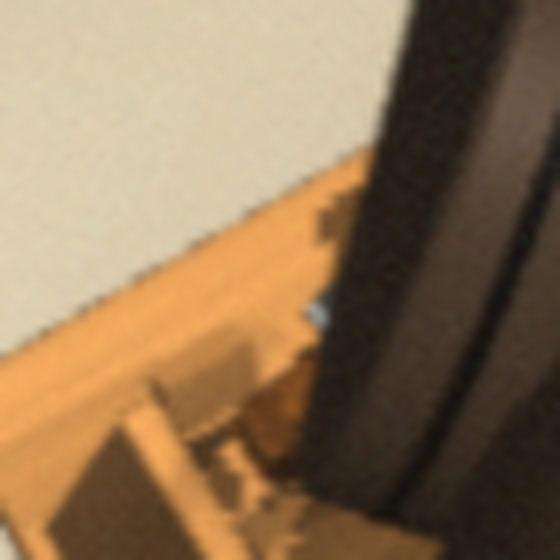

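Request:
servo_tool --pt "0 0 0.05 0 -1" --pt "0 0 0.05 0 -1"

```text
clock: 8.02
tool_pos: [541.3, -182.6, 170.9]
tool_rot: [[0.93, 0.368, -0.008], [0.368, -0.93, -0.001], [-0.008, -0.002, -1.0]]
ft_force: [0.1, 0.7, 0.2]
width: 0.098
```

Request:
servo_tool --pt "0 0 0.05 0 -1" --pt "0 0 0.05 0 -1"

```text
clock: 8.28
tool_pos: [541.8, -183.0, 166.3]
tool_rot: [[0.93, 0.368, -0.007], [0.368, -0.93, -0.002], [-0.007, -0.001, -1.0]]
ft_force: [-1.2, 0.5, 3.7]
width: 0.1
```

Request:
servo_tool --pt "0 0 0.05 0 -1"

```text
clock: 8.4
tool_pos: [542.1, -183.0, 163.9]
tool_rot: [[0.93, 0.368, -0.006], [0.368, -0.93, -0.002], [-0.007, -0.0, -1.0]]
ft_force: [0.3, 0.8, 4.1]
width: 0.098
```

Request:
servo_tool --pt "0 0 0.05 0 -1"

```text
clock: 8.52
tool_pos: [542.4, -183.1, 161.3]
tool_rot: [[0.93, 0.368, -0.005], [0.368, -0.93, -0.003], [-0.006, 0.001, -1.0]]
ft_force: [-1.0, 0.4, 4.3]
width: 0.103
```

Request:
servo_tool --pt "0 0 0.05 0 -1"

```text
clock: 8.65
tool_pos: [542.5, -183.4, 158.4]
tool_rot: [[0.93, 0.368, -0.005], [0.368, -0.93, -0.004], [-0.006, 0.001, -1.0]]
ft_force: [-1.3, 0.5, 4.2]
width: 0.102
```

```bash
python3 d.py 541.4 -182.7 180 21.6;python3 - <<'E'
from h import *
im=bot.grab_frame("side")[:,:,::-1]; cv2.imwrite("pics/side7.png",im)
x,y,w,h=(280,245,110,110)
cv2.imwrite("pics/side7c.png",cv2.resize(cv2.convertScaleAbs(im[y:y+h,x:x+w],alpha=1.6),None,fx=5.4,fy=5.4,interpolation=cv2.INTER_CUBIC))
E
```

```text
t 8.65 pos [ 542.5 -183.4  158.4] yaw 21.6 F [-1.3  0.5  4.2] w 0.102 zax [-0.0052 -0.0036 -1.    ]
shift(60mm) [-0.014 -0.017 -0.36 ] turn -0.0
```

View pics/side7c.png

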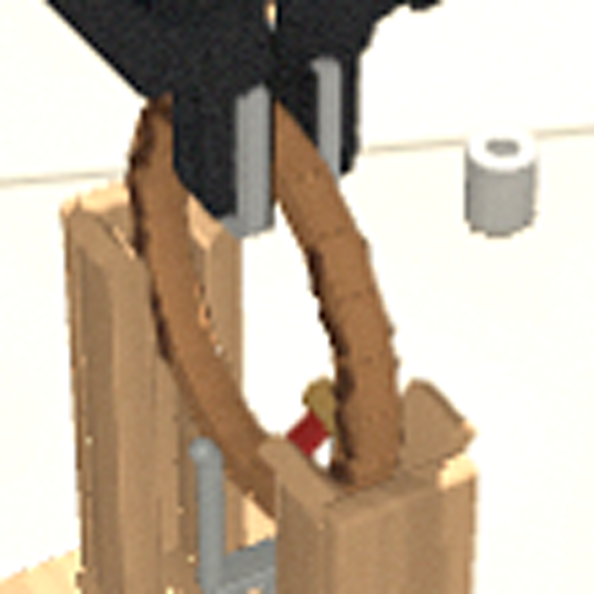

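The gate at (308,430 in the crop) is swinging down, at about 4 N. I keep pressing gently.

Request:
servo_tool --pt "0 0 0.05 0 -1" --pt "0 0 0.05 0 -1"

```text
clock: 8.95
tool_pos: [541.9, -183.8, 151.4]
tool_rot: [[0.93, 0.368, -0.006], [0.368, -0.93, -0.004], [-0.008, 0.002, -1.0]]
ft_force: [-1.9, -0.2, 3.4]
width: 0.107
```

Request:
servo_tool --pt "0 0 0.05 0 -1" --pt "0 0 0.05 0 -1"

```text
clock: 9.2
tool_pos: [541.7, -183.8, 144.4]
tool_rot: [[0.93, 0.368, -0.007], [0.368, -0.93, -0.004], [-0.008, 0.001, -1.0]]
ft_force: [-0.2, -0.2, 1.8]
width: 0.102
```

Request:
servo_tool --pt "0 0 0.05 0 -1"

```text
clock: 9.32
tool_pos: [541.7, -183.7, 140.8]
tool_rot: [[0.93, 0.368, -0.007], [0.368, -0.93, -0.004], [-0.008, 0.001, -1.0]]
ft_force: [0.1, -0.5, 2.5]
width: 0.103
```

Request:
servo_tool --pt "0 0 0.04 0 -1"

```text
clock: 9.45
tool_pos: [541.6, -183.6, 138.0]
tool_rot: [[0.93, 0.368, -0.007], [0.368, -0.93, -0.003], [-0.008, 0.001, -1.0]]
ft_force: [-0.0, -0.2, -0.3]
width: 0.1
```

```bash
cat > look.py <<'E'
from h import *
import sys
k=sys.argv[1]
im=bot.grab_frame("side")[:,:,::-1]; cv2.imwrite(f"pics/side{k}.png",im)
x,y,w,h=(290,255,90,110)
cv2.imwrite(f"pics/side{k}c.png",cv2.resize(cv2.convertScaleAbs(im[y:y+h,x:x+w],alpha=1.6),None,fx=5.4,fy=5.4,interpolation=cv2.INTER_CUBIC))
o=bot.get_obs();print(o["clock"],o["tool_pos"].round(1),o["ft_force"].round(1))
E
python3 look.py 8
```

```text
9.5 [ 541.3 -183.3  137.3] [-0.2 -0.1 -0.6]
```

View pics/side8c.png

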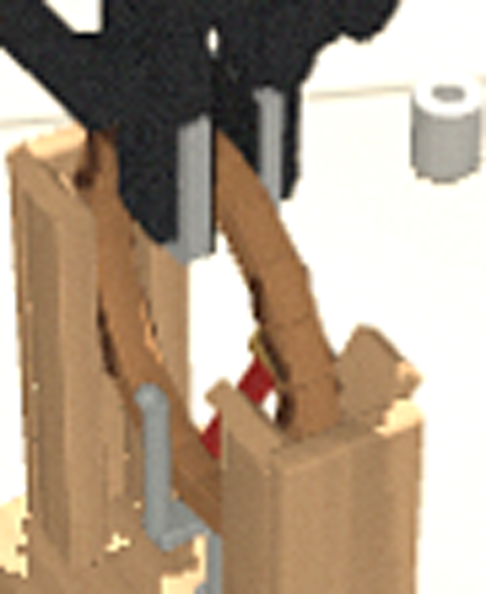

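The gate (235,410) is still swung down, so it hasn't shut yet. I continue in smaller steps.

Request:
servo_tool --pt "0 0 0.03 0 -1"

```text
clock: 9.62
tool_pos: [541.0, -183.0, 134.8]
tool_rot: [[0.93, 0.368, -0.008], [0.368, -0.93, -0.002], [-0.008, -0.001, -1.0]]
ft_force: [-0.8, 0.7, -0.6]
width: 0.102
```

Request:
servo_tool --pt "0 0 0.03 0 -1"

```text
clock: 9.75
tool_pos: [541.2, -183.0, 133.2]
tool_rot: [[0.93, 0.368, -0.008], [0.368, -0.93, -0.002], [-0.008, -0.001, -1.0]]
ft_force: [-0.6, 0.3, 6.8]
width: 0.103
```

```bash
python3 look.py 9
```

```text
9.8 [ 541.2 -183.   133.3] [-0.8  0.   2.3]
```

View pics/side9c.png

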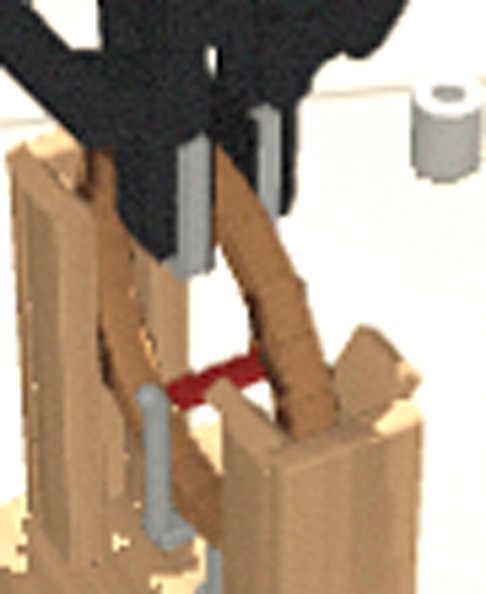

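The gate is level again (215,378) above the rim, and the force spiked to 6.8 N as the rim met the seat. It is home, so I stop pushing and open the fingers.

Request:
servo_tool --pt "0 0 0 0 -0.3" --pt "0 0 0 0 -0.2" --pt "0 0 0 0 -0.1" --pt "0 0 0 0 0"

```text
clock: 10.3
tool_pos: [541.0, -182.7, 132.5]
tool_rot: [[0.93, 0.368, -0.008], [0.368, -0.93, -0.001], [-0.008, -0.002, -1.0]]
ft_force: [0.0, -0.0, 0.5]
width: 0.498
```

```bash
python3 look.py 10
```

```text
10.35 [ 541.  -182.7  132.5] [-0.7 -0.3 -0.4]
```

View pics/side10c.png

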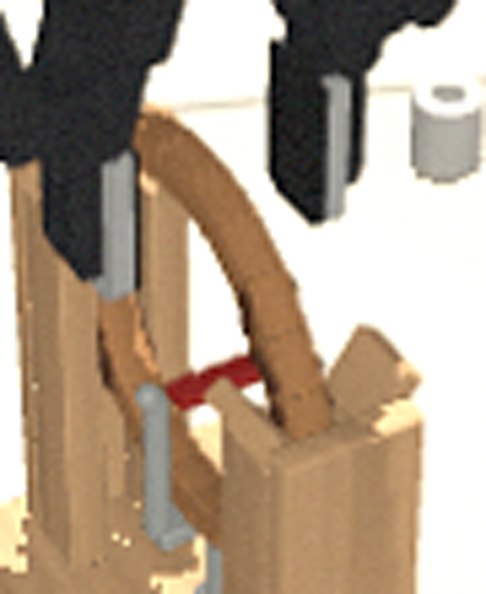

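Released. The wreath stands free between the open fingers and the gate is shut. I'll rise straight up.

Request:
servo_tool --pt "0 0 -0.3 0 0" --pt "0 0 -0.6 0 0" --pt "0 0 -0.8 0 0" --pt "0 0 -0.8 0 0" --pt "0 -0.8 -0.2 0 0" --pt "0 -0.9 0 0 0" --pt "0 -0.9 0 0 0" --pt "0 -0.9 0 0 0" --pt "0 0 0 0 0" --pt "0 0 0 0 0"

```text
clock: 11.6
tool_pos: [464.8, 17.2, 314.8]
tool_rot: [[0.931, 0.366, 0.011], [0.366, -0.931, -0.005], [0.008, 0.009, -1.0]]
ft_force: [-0.2, -0.6, -0.3]
width: 0.5
```

```bash
python3 look.py 11
python3 - <<'E'
from h import *
im=bot.grab_frame("top")[:,:,::-1]; cv2.imwrite("pics/top11.png",im)
E
```

```text
11.65 [464.9  17.1 314.7] [-0.8 -1.  -0.5]
```

View pics/side11.png

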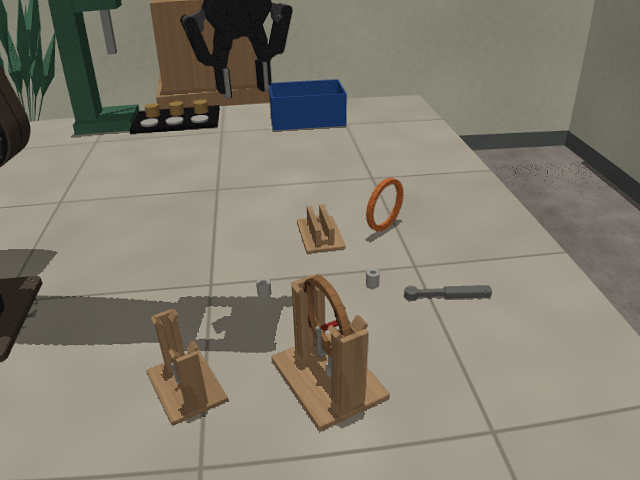

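View pics/side11c.png

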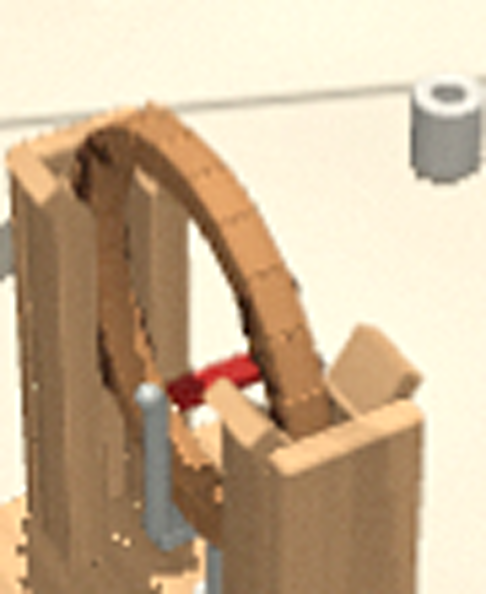

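View pics/top11.png

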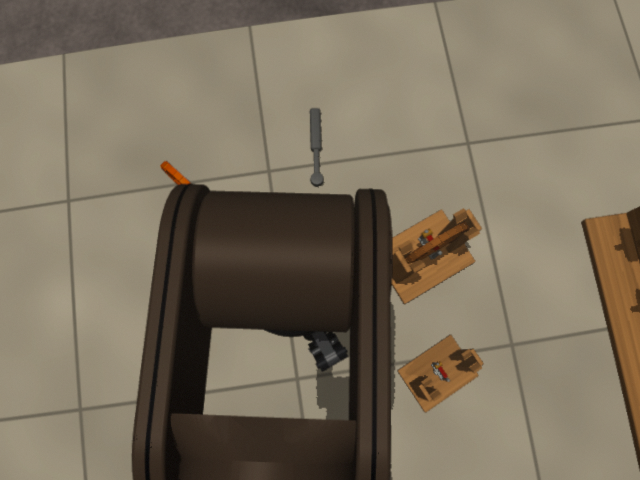

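The wreath stands caught in the hook with the red gate level above its lower rim (side about 328,327). The spacers (263,288 and 372,279) and the setting tool (447,293) haven't moved. The arm is clear, so I hand in.

```bash
python3 -c "
from workcell import bot
print(bot.close_job())"
```

```text
the job is handed in; nothing more can be done
None
```

The oak wreath is standing in the tall stand, caught in the snap hook with the red gate shut above its lower rim. I handed the job in at about 11.7 s; no verdict was reported.

**What I did:** I lifted the wreath from the rest, aligned it over the larger stand and pressed it down in small steps. The gate pushed back with about 4 N. It snapped shut about 33 to 35 mm below first contact, and the rim met the seat at a reading of 6.8 N. I stopped pushing there, opened the fingers and withdrew upwards.

**Last checks:**
- **Side picture:** it shows the gate level above the rim, the wreath standing free, and both spacers and the setting tool at their starting pixels.
- **Top picture:** it agrees for the wreath, stand and setting tool. The arm hid both spacers there, so the side picture is the only check on them.
- **Disagreement:** before lowering, the camera fit put the held wreath 1 to 2 mm from where the tool pose predicted. I corrected for it, and the wreath entered the slots with no notable side force (under 2 N).

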